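# Lock the specimen in the test fixture

### The arm

A 6-joint arm with a two-finger parallel gripper is mounted at the origin on the work surface. World frame = base frame: x ahead of the robot, y to its left, z up, the work surface at z = 0. Lengths are in mm, angles in degrees, forces in N, time in s.
With the tool pointing down it reaches from about 300 to 850 mm from the base axis. Payload 4.2 kg.
Tool frame: the origin (TCP) lies at the very end of the fingers, on their centre line; the grasp point (between the pads) lies 19 mm behind it (env.grip_depth is the distance from the TCP to the grasp point, in mm); y points along the fingers, z is the direction in which the jaws open and shut, and the axes are right-handed (so a half turn about y gives the same grasp; the last joint's range is limited). The gripper opens to 91 mm and grips with 3 to 60 N. Pads are 32 mm wide; open, the fingers measure 118 mm over their backs; the gripper's body (76 mm by 178 mm) begins 60 mm behind the grasp point.
Start: joints at [68.927, 18.312, 89.639, -0, 72.044, -1.146], TCP at [195.981, 540.59, 184.876] pointing down, gripper open.
Joint ranges: [-177.97, 177.97], [-48.28, 115.42], [12.27, 149.76], [-77.06, 257.06], [2.81, 150.46], [-146.56, 146.56]. Speed limits (degrees/s): [147.25, 147.25, 180, 180, 180, 180].

### API

Orientations are given as [roll, pitch, yaw] about the fixed x, y, z axes, in that order (R = Rz(yaw) Ry(pitch) Rx(roll)).
In Python, from workcell import state, imaging, job, env gives the robot as it stands.
- The arm moves only by the shell command python3 -m pendant 'ROWS' [FORCE]. ROWS is JSON, a list of rows, each an object with "delta_pos": the shift along the tool's x, y, z in cm, a list of three; "twist": the turn, a rotation vector about the tool's x, y, z in degrees, a list of three; "grip": the opening in per cent of the stroke, from 0 (shut) to 100 (fully open). In form: [{"delta_pos": [tx, ty, tz], "twist": [wx, wy, wz], "grip": grip}, ...]. A call has exactly 5 rows; each row is the pose to reach, as a shift and turn from the pose commanded when the call began, along the tool's axes at that moment; what a row does not reach only later rows make up. A row lasts 1/10 s, in which the tool goes at most 50 mm and 8.59 degrees, less where a joint would pass 70% of its speed; a pose out of reach is approached as far as the arm can. A call with a gripper value outside its range is refused whole. The fingers move at their own pace and stop on an object; FORCE is the grip in N (left out, the last holds). Time passes only in rows, so rows that repeat a pose let the fingers close, or fill a call up. It gives the time, the measured TCP pose, the force and the opening at its end, in the units of the state.
- state(): the state, without advancing time (a new reading comes with each control period).
- imaging.grab_frame(name): name is "scene" or "top" or "wrist"; returns (picture, depth): 384x512x3 uint8, red, green, blue; 384x512 float32, mm along the optical axis (not along the pixel's ray), 0 where there is no reading.
- imaging.camera_info(name): a dict with "fx", "fy", "cx", "cy" (pixels), "k1" (the pictures are not rectified: a ray, as slopes to the right and down, at radius r is drawn at 1 + k1 r^2 times it, then the intrinsics apply), "R" (3x3) and "t" (3): a world point X has camera coordinates R X + t. Camera axes: x right, y down, z forward; pixel columns grow to the right and rows downward; lengths in mm; the calibration is good to about 2 mm. A picture is of the moment at which its call begins: read the wrist's pose just before it. camera_info takes no time and is no camera call; for the wrist camera it gives the pose at the moment of the call.
- job.job_done(): hands the job in, once; it reports no verdict.
The state is a dict: "time_s": time; "qpos": joint angles; "qvel": joint speeds; "effort": joint torques, N m; "ee_pos": TCP position; "ee_rot": TCP orientation; "force": force on the tool from outside, world axes, zero at the start; "torque": the same for the moment, N m; "gripper_width": finger opening in mm.
Only numpy, scipy, OpenCV 4.12 (cv2) and the standard library are available. Lean on these libraries where they do the work, as an engineer would, in place of code of your own. Each camera call takes 0.05 s, during which the arm holds its last target.

### The job

One of the two blue fixtures has a steel specimen block lying in it, sticking out of its channel. Push the specimen along the channel until it is fully home against the end stop, then push that fixture's clamp lever over its dead point until it snaps down into lock on the specimen. Only push: do not lift the specimen, and leave the empty fixture's clamp open and the other things on the bench where they are.

Things in the scene. Friction and masses are not known exactly. Their poses are not given: they have to be found in the camera images.
- fixture: The fixture in use (the specimen lies in it): blue plate 225 (x) x 80 (y) x 15 mm, bolted to the bench, carrying a clamp at its -x end and a channel open at its +x end. Origin: under the plate, on its midline, 100 mm from the open end; x from clamp end to open end, z up. Upright cheeks x = -80 to -40 mm, to z = 61 mm, 40 mm wide overall; spring strut behind them, below z = 60 mm. The plate from x = 50 to 100 mm is bare.
- fixture_stop (a point): Middle of the end stop's face, at fixture x = -30, z = 22 mm. The stop is a steel bar across the plate, 50 mm wide, top at z = 29 mm; its face looks to fixture +x.
- fixture_mouth (a point): Middle of the channel's open end, on the plate: fixture x = +50, z = 15 mm. The channel, 43 mm wide, runs from the stop to here between two steel rails 8 mm wide and 8 mm high (tops at z = 23 mm).
- specimen: Loose plain steel block, 80 (x) x 40 (y) x 16 mm, 0.24 to 0.39 kg, flat in the channel, x along the fixture's. Origin: centre of its underside (15 mm above the bench). At first it sticks 18 to 32 mm out of the mouth; it slides towards fixture -x until it meets the stop: its origin is then at fixture x = +10 mm, its outer end flush with the rails' ends.
- clamp (a joint): Over-centre clamp lever of the fixture in use, rad. 0 = open, handle leaning 0.69 rad from upright to fixture -x; grows as the handle swings to +x. Dead point 0.68 (handle upright): short of it a spring throws it back open, past it the spring snaps it on until the foot presses on the specimen at 1.25 (locked). It resists with 0.6 N m at 0 (6 to 8 N at the grip), falling to nil at the dead point.
- clamp_pivot (a point): Pivot of that lever, its axis along the fixture's y: fixture x = -60, z = 48 mm. The lever is one rigid crank: a handle (outer half a black round grip, 20 mm thick) and, 1.01 rad further towards +x, a hold-down arm 12 mm wide and 80 mm long with a rubber foot. The arm points steeply up when open, level along +x when locked.
- clamp_tip (a point): Centre of the rounded end of that lever's handle, on its axis 100 mm from the pivot; the grip ends 10 mm beyond. Open: fixture x = -124, z = 125 mm; locked: x = -7, z = 133 mm.
- spare_fixture: The spare fixture, the same in every way but empty: blue plate 225 (x) x 80 (y) x 15 mm, bolted to the bench, carrying a clamp at its -x end and a channel open at its +x end. Origin: under the plate, on its midline, 100 mm from the open end; x from clamp end to open end, z up. It stands on the other side; which of the two is left or right changes.
- spare_clamp (a joint): Clamp lever of the spare fixture, same values as the other clamp; it stands open (0) and is to stay so.
- jar: Bystander: closed amber jar with black lid, 38 mm across, 60 mm tall, standing between the two fixtures. Origin: centre of its underside.
- puck: Bystander: loose steel disc, 36 mm across, 22 mm tall, lying between the fixtures, farther out than the jar. Origin: centre of its underside.
- screwdriver: Bystander: screwdriver, 180 mm long, lying on the bench to the left of the fixtures.
- weight: Bystander: brass knob-topped test weight, 44 mm across, 60 mm tall, to the right of the fixtures. Origin: centre of its underside.
- tray: Bystander: empty grey three-compartment tray, 130 x 170 x 30 mm, to the right of the fixtures. Origin: centre of its underside.
- cup: Bystander: white cup, 72 mm across, 85 mm tall, far left. Origin: centre of its underside.
Things that resemble listed ones, but are neither listed nor needed, are in the scene too. What is shaped like the fixture but green or yellow is not meant.

How it is judged (in metres and radians):
On the way, in this order (a step that is already met when the one before it is completed fails the run):
1. the specimen is pushed fully home against the end stop, with the clamp still open (x of specimen in the frame of fixture between 0.006 and 0.0125 m and z of specimen in the frame of fixture below 0.018 m and y of specimen in the frame of fixture between -0.005 and 0.005 m and value of joint clamp below 0.4 rad), for 0.2 s.
2. the clamp lever has snapped over into lock (value of joint clamp above 1.15 rad), for 0.2 s.
At the end, for the whole second after the job is handed in: The specimen lies flat in the channel, its end within 2.5 mm of the end stop, at rest; the clamp lever is locked (joint above 1.15 rad) and still; the spare clamp is open (below 0.2 rad) (x of specimen in the frame of fixture between 0.006 and 0.0125 m and z of specimen in the frame of fixture below 0.018 m and y of specimen in the frame of fixture between -0.005 and 0.005 m and value of joint clamp above 1.15 rad and velocity of joint clamp below 0.1 rad/s and linear speed of specimen below 0.01 m/s and value of joint spare_clamp below 0.2 rad); the robot touches nothing.
It fails at once if the specimen is lifted (more than 6 mm) off the fixture's plate (z of specimen in the frame of fixture above 0.021 m).
It fails at once if the empty fixture's clamp is swung (past 0.4 rad) (value of joint spare_clamp above 0.4 rad).
It fails at once if a bystander is moved by more than 30 mm (distance of any of jar, puck, screwdriver, weight, tray, cup from where it was at the start of the episode above 0.03 m).
It also fails if it takes over 48 s, if anything falls off the work surface, if the arm or the gripper's body presses on something with over 40 N, if the wrist force passes 120 N, or if a joint passes its speed limit or range.

## Working session

There is one attempt and no reset: what is moved stays moved. The work goes in short steps, Python scripts to look and compute and a shell command to move; the robot and the scene stay as the last step left them, time stands still between calls to the robot, and variables do not carry over. Pictures are saved under pics/ and viewed, and the job is handed in when it is done.

```bash
ls; mkdir -p pics
python3 - <<'E'
from workcell import state, imaging, job, env
import cv2
print(state())
for n in ("scene","top","wrist"):
    c=imaging.camera_info(n); print(n,c)
    p,d=imaging.grab_frame(n)
    cv2.imwrite(f"pics/{n}0.png",p[:,:,::-1])
    import numpy as np; np.save(f"pics/{n}0d.npy",d)
E
```

```text
pics
{'time_s': 0.0, 'qpos': array([ 6.89267044e+01,  1.83514546e+01,  8.97054762e+01,  3.88596983e-05,
        7.20410580e+01, -1.14505396e+00]), 'qvel': array([ 0.01661338,  0.03620689, -0.05488287, -0.05041218, -0.01242319,
        0.01781029]), 'effort': array([ 2.27352008e-03, -4.12478435e+01, -2.31972903e+01,  7.30397925e-02,
        4.57240990e-02, -1.51472696e-04]), 'ee_pos': array([195.78426306, 540.07575535, 184.02846624]), 'ee_rot': array([-9.00979685e+01,  1.99510949e-03, -1.99282554e+01]), 'force': array([ 0.04891665,  0.30356453, -1.3323055 ]), 'torque': array([ 0.013807  , -0.06278995, -0.03971916]), 'gripper_width': 91.33736988248816}
scene {'fx': 366.7125966095362, 'fy': 366.7125966095362, 'cx': 255.1425650291154, 'cy': 194.13051256279783, 'k1': 0.03174534657749001, 'R': array([[ 0.66886932,  0.74327734,  0.01235416],
       [ 0.58192859, -0.51318704, -0.63087096],
       [-0.4625721 ,  0.42915947, -0.77578941]]), 't': array([-326.03324392, -226.60297675, 1268.1407713 ])}
top {'fx': 371.47499826104274, 'fy': 371.47499826104274, 'cx': 261.5290408339604, 'cy': 195.47675163486318, 'k1': -0.023308479446618822, 'R': array([[ 0.01819805, -0.99978034,  0.01039739],
       [-0.99831931, -0.01874176, -0.05483887],
       [ 0.05502169, -0.00938196, -0.99844108]]), 't': array([ -14.77615091,  489.31692106, 1307.99619665])}
wrist {'fx': 285.4930226186256, 'fy': 285.4930226186256, 'cx': 255.60484012720246, 'cy': 196.35626348600735, 'k1': -0.03984781095175741, 'R': array([[ 0.34137289,  0.93992735, -0.00106558],
       [ 0.90836861, -0.32961932,  0.25732774],
       [ 0.24151814, -0.08881265, -0.9663236 ]]), 't': array([-574.96623814,  -28.90150379,  389.82217155])}
```

View pics/top0.png

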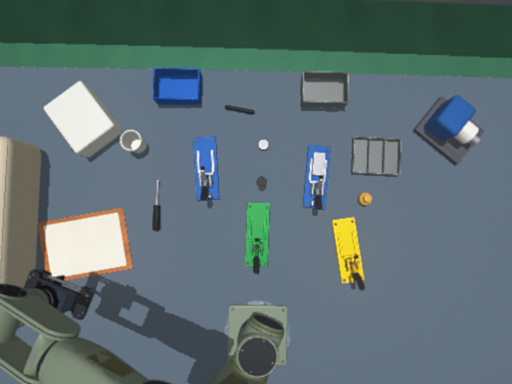

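View pics/scene0.png

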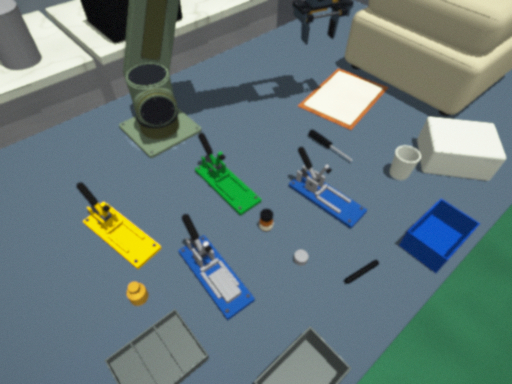

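Run:
```python
import cv2
p=cv2.imread("pics/top0.png")
cv2.imwrite("pics/topcrop0.png",cv2.resize(p[100:280,150:390],None,fx=3.3,fy=3.3,interpolation=cv2.INTER_CUBIC))
```

```text
(no output)
```

View pics/topcrop0.png

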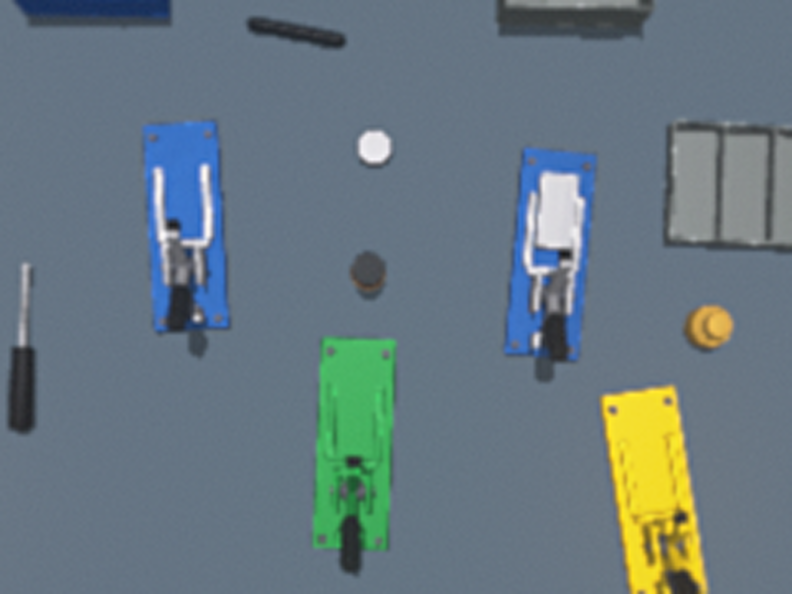

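The right blue fixture, centred near px (317,177), holds the specimen. The plate's open end is up in the image, which is world +x. Next I'll fit the plate outline.

```bash
cat > h.py <<'E'
import numpy as np, cv2
from workcell import state, imaging, job, env
def ray(c,uv):
    uv=np.atleast_2d(np.float64(uv)); d=(uv-[c['cx'],c['cy']])/[c['fx'],c['fy']]
    s=d.copy()
    for _ in range(20): s=d/(1+c['k1']*(s**2).sum(1,keepdims=True))
    return np.c_[s,np.ones(len(s))]
def onz(c,uv,z):
    r=ray(c,uv)@c['R']; o=-c['R'].T@c['t']
    k=(z-o[2])/r[:,2]; return o+r*k[:,None]
def proj(c,X):
    p=np.atleast_2d(X)@c['R'].T+c['t']; s=p[:,:2]/p[:,2:]
    s=s*(1+c['k1']*(s**2).sum(1,keepdims=True)); return s*[c['fx'],c['fy']]+[c['cx'],c['cy']]
E
python3 - <<'E'
from h import *
for cam,roi in(("top",(280,140,345,215)),("scene",(170,225,265,325))):
    c=imaging.camera_info(cam); p=cv2.imread(f"pics/{cam}0.png").astype(int)
    b,g,r=p[...,0],p[...,1],p[...,2]
    m=((b-r>70)&(b-g>30)).astype(np.uint8); M=np.zeros_like(m); x0,y0,x1,y1=roi; M[y0:y1,x0:x1]=m[y0:y1,x0:x1]
    n,l,s,_=cv2.connectedComponentsWithStats(M); 
    pts=np.argwhere(M)[:,::-1]
    W=onz(c,pts,15.)[:,:2]
    (cx,cy),(w,h),a=cv2.minAreaRect(W.astype(np.float32)); print(cam,cx,cy,w,h,a,len(pts))
    print(cv2.boxPoints(((cx,cy),(w,h),a)))
    # specimen
    M2=np.zeros_like(m);sm=((p.min(2)>(165 if cam=="top" else 170))); M2[y0:y1,x0:x1]=sm[y0:y1,x0:x1]
    n,l,s,ce=cv2.connectedComponentsWithStats(M2)
    for i in range(1,n):
        if s[i,4]>50:
            W=onz(c,np.argwhere(l==i)[:,::-1],31.)[:,:2]; print(s[i],cv2.minAreaRect(W.astype(np.float32)))
d=np.load("pics/top0d.npy"); print(d[150:215:8,300:335:4].astype(int))
p=cv2.imread("pics/top0.png");cv2.imwrite("pics/c1.png",cv2.resize(p[140:215,285:345],None,fx=8,fy=8,interpolation=cv2.INTER_CUBIC))
p=cv2.imread("pics/scene0.png");cv2.imwrite("pics/c2.png",cv2.resize(p[200:325,165:265],None,fx=5,fy=4.8,interpolation=cv2.INTER_CUBIC))
E
```

```text
top 562.4058837890625 -200.6109619140625 79.71714782714844 223.059326171875 85.47916412353516 614
[[ 448.08148 -231.55457]
 [ 670.44684 -249.13647]
 [ 676.7303  -169.66736]
 [ 454.36493 -152.08545]]
[313 152  14  43 307] ((572.1146240234375, -205.9288330078125), (46.180118560791016, 146.4936981201172), 85.72099304199219)
[309 159   8  35  67] ((560.893310546875, -181.01019287109375), (118.9905776977539, 23.679033279418945), 11.34481143951416)
scene 562.8343505859375 -203.19223022460938 82.00993347167969 227.25457763671875 85.35318756103516 1367
[[ 446.2586  -234.85709]
 [ 672.7662  -253.26773]
 [ 679.4101  -171.52737]
 [ 452.90253 -153.11673]]
[210 263  29  37 535] ((600.8916015625, -202.71763610839844), (44.12472915649414, 87.79742431640625), 85.70230102539062)
[[1348 1343 1329 1325 1329 1330 1330 1330 1350]
 [1341 1341 1327 1325 1315 1312 1311 1327 1345]
 [1343 1342 1326 1326 1308 1313 1315 1326 1341]
 [1337 1340 1320 1306 1306 1305 1319 1342 1342]
 [1337 1341 1321 1307 1316 1225 1321 1342 1338]
 [1342 1322 1322 1273 1280 1279 1322 1337 1339]
 [1339 1319 1319 1320 1237 1229 1322 1340 1339]
 [1336 1316 1314 1316 1207 1200 1317 1338 1336]
 [1331 1328 1334 1330 1335 1333 1333 1339 1333]]
```

View pics/c1.png

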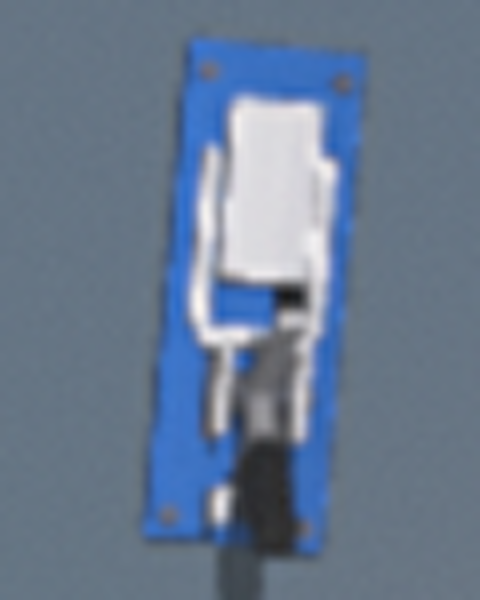

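View pics/c2.png

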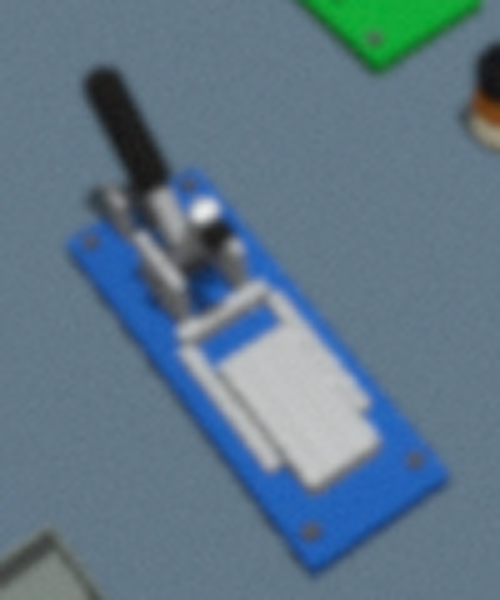

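```bash
cat >> h.py <<'E'
YAW=np.radians(-4.6); O=np.array([575.1,-202.9])
def f2w(P):
    P=np.atleast_2d(np.float64(P)); c,s=np.cos(YAW),np.sin(YAW)
    return np.c_[P[:,:2]@np.array([[c,s],[-s,c]])+O,P[:,2]]
def w2f(W):
    W=np.atleast_2d(W); c,s=np.cos(YAW),np.sin(YAW)
    return np.c_[(W[:,:2]-O)@np.array([[c,-s],[s,c]]),W[:,2]]
E
python3 - <<'E'
from h import *
P=[[-125,-40,15],[-125,40,15],[100,40,15],[100,-40,15],[-30,-25,29],[-30,25,29],[50,21.5,23],[50,-21.5,23],[-124,0,125],[-132,0,132],[78,20,31],[78,-20,31],[-35,0,124]]
for cam,(x0,y0,x1,y1) in(("top",(285,140,345,215)),("scene",(165,200,265,325))):
    c=imaging.camera_info(cam); p=cv2.imread(f"pics/{cam}0.png")[y0:y1,x0:x1]
    k=8 if cam=="top" else 4.8
    q=cv2.resize(p,None,fx=k,fy=k,interpolation=cv2.INTER_CUBIC)
    for u in proj(c,f2w(P)): cv2.drawMarker(q,tuple(int(t) for t in (u-[x0,y0]+.5)*k),(0,0,255),0,12,1)
    cv2.imwrite(f"pics/m_{cam}.png",q)
    if cam=="top": print(w2f(onz(c,[(285+275/8-.5,140+98/8-.5)],31.)))
    print(-c['R'].T@c['t'])
E
```

```text
[[72.34440578  2.87612747 31.        ]]
[ 416.79526342    6.66932048 1332.94435851]
[ 936.54692464 -418.19120832  844.8808036 ]
```

View pics/m_top.png

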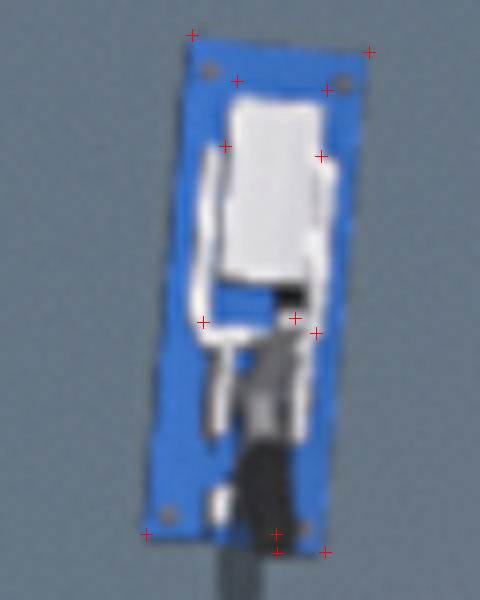

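View pics/m_scene.png

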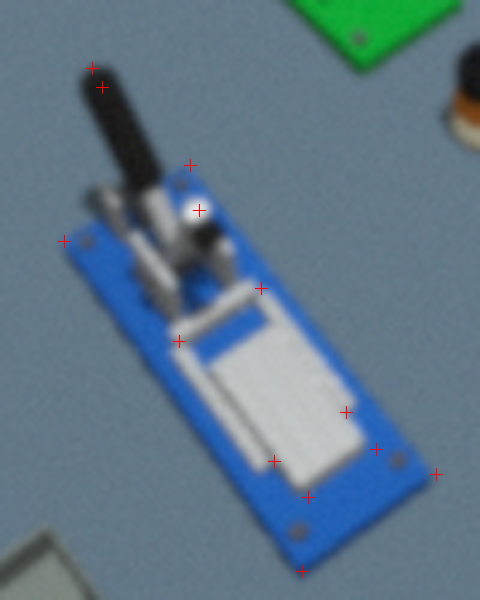

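```bash
python3 -m pendant '[{"delta_pos":[0,-1,0],"twist":[0,0,0],"grip":0},{"delta_pos":[0,-3,-4],"twist":[0,-4,0],"grip":0},{"delta_pos":[0,-3,-9],"twist":[0,-8,0],"grip":0},{"delta_pos":[0,-3,-13.5],"twist":[0,-12,0],"grip":0},{"delta_pos":[0,-3,-18],"twist":[0,-15.3,0],"grip":0}]'
```

```text
time_s: 0.65
ee_pos: [134.1, 369.8, 215.4]
ee_rot: [-90.0, -0.0, -4.5]
force: [-0.3, -0.8, 0.2]
gripper_width: 53.8
```

The model marks match both pictures to within about 3 mm. The specimen's outer end is at fixture x ≈ 72–74. The tool axes are now aligned with the fixture, so I'll traverse at height.

```bash
python3 -m pendant '[{"delta_pos":[4,0,-1],"twist":[0,0,0],"grip":0},{"delta_pos":[8.5,0,-2],"twist":[0,0,0],"grip":0},{"delta_pos":[13,0,-3],"twist":[0,0,0],"grip":0},{"delta_pos":[17.5,0,-4],"twist":[0,0,0],"grip":0},{"delta_pos":[22,0,-5],"twist":[0,0,0],"grip":0}]'
python3 -m pendant '[{"delta_pos":[3,0,-3],"twist":[0,0,0],"grip":0},{"delta_pos":[6,0,-6],"twist":[0,0,0],"grip":0},{"delta_pos":[9,0,-9],"twist":[0,0,0],"grip":0},{"delta_pos":[12,0,-12.5],"twist":[0,0,0],"grip":0},{"delta_pos":[15,0,-16],"twist":[0,0,0],"grip":0}]'
python3 -m pendant '[{"delta_pos":[3,0,-3],"twist":[0,0,0],"grip":0},{"delta_pos":[6,0,-6],"twist":[0,0,0],"grip":0},{"delta_pos":[9,0,-9],"twist":[0,0,0],"grip":0},{"delta_pos":[12,0,-12.5],"twist":[0,0,0],"grip":0},{"delta_pos":[15,0,-16],"twist":[0,0,0],"grip":0}]'
python3 -c "
from h import *
s=state();print(s['ee_pos'],s['ee_rot'],w2f(s['ee_pos']),s['qpos'])"
```

```text
time_s: 1.15
ee_pos: [351.7, 303.1, 215.9]
ee_rot: [-89.9, -0.1, -4.6]
force: [0.3, 1.3, -0.0]
gripper_width: 14.2
time_s: 1.65
ee_pos: [487.6, 130.7, 215.7]
ee_rot: [-90.0, -0.1, -4.6]
force: [0.6, 1.1, 0.6]
gripper_width: 0.5
time_s: 2.15
ee_pos: [624.2, -40.9, 215.6]
ee_rot: [-90.0, -0.1, -4.6]
force: [0.3, 0.1, -0.1]
gripper_width: 1.0
[624.16147884 -40.91786237 215.60858229] [-8.99823765e+01 -5.05671083e-02 -4.62648993e+00] [[ 35.91265265 165.3950513  215.60858229]] [-4.81457822e+00  2.19991991e+01  7.96157556e+01  1.81646446e-02
  7.83345369e+01 -9.01917611e+01]
```

Next is fixture (125, 0), so +8.9 in x and −16.5 in z, still at height. Then I descend to z ≈ 60 and look.

```bash
python3 -m pendant '[{"delta_pos":[2,0,-3.5],"twist":[0,0,0],"grip":0},{"delta_pos":[4,0,-7.5],"twist":[0,0,0],"grip":0},{"delta_pos":[6.5,0,-11.5],"twist":[0,0,0],"grip":0},{"delta_pos":[8.9,0,-15],"twist":[0,0,0],"grip":0},{"delta_pos":[8.9,0,-16.5],"twist":[0,0,0],"grip":0}]'
python3 -m pendant '[{"delta_pos":[0,4,0],"twist":[0,0,0],"grip":0},{"delta_pos":[0,8,0],"twist":[0,0,0],"grip":0},{"delta_pos":[0,12,0],"twist":[0,0,0],"grip":0},{"delta_pos":[0,15.5,0],"twist":[0,0,0],"grip":0},{"delta_pos":[0,15.5,0],"twist":[0,0,0],"grip":0}]'
python3 - <<'E'
from h import *
s=state();print(s['ee_pos'],s['ee_rot'],w2f(s['ee_pos']),s['force'])
for n in ("scene","wrist"):
    p,d=imaging.grab_frame(n); cv2.imwrite(f"pics/{n}1.png",p[:,:,::-1])
p=cv2.imread("pics/scene1.png"); cv2.imwrite("pics/s1c.png",cv2.resize(p[180:340,140:300],None,fx=3.7,fy=3.7,interpolation=cv2.INTER_CUBIC))
E
```

```text
time_s: 2.65
ee_pos: [700.1, -214.9, 213.7]
ee_rot: [-90.1, -0.0, -4.8]
force: [-0.3, -0.7, -1.0]
gripper_width: 0.4
time_s: 3.15
ee_pos: [694.2, -209.2, 54.4]
ee_rot: [-89.8, 0.7, -4.6]
force: [0.1, 0.5, -0.9]
gripper_width: 0.5
[ 694.19503784 -209.19065651   54.38115043] [-89.82341921   0.66579637  -4.61021986] [[119.21592214   3.28090039  54.38115043]] [ 0.11127273  0.52231664 -0.93945717]
```

View pics/s1c.png

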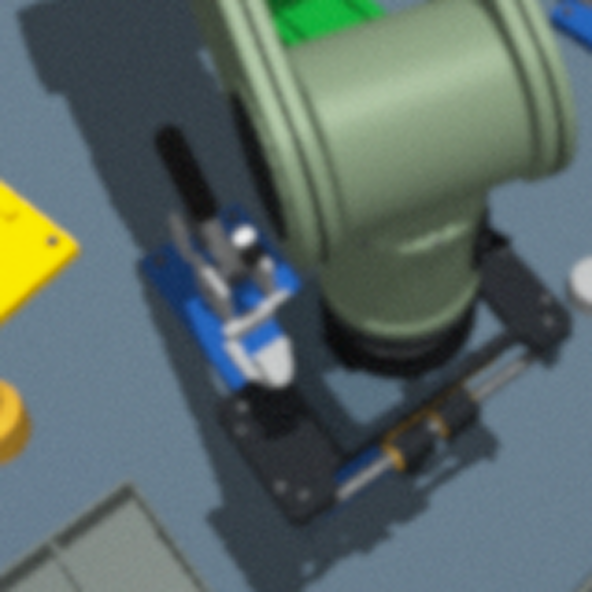

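View pics/wrist1.png

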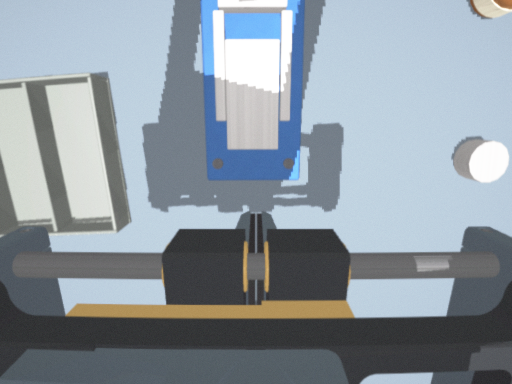

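The wrist view shows the fingers in line with the specimen: block centre at col 253, fingers at col 256. I'll descend farther and check.

```bash
python3 -m pendant '[{"delta_pos":[0,1,0],"twist":[0,0,0],"grip":0},{"delta_pos":[0,2,0],"twist":[0,0,0],"grip":0},{"delta_pos":[0,3,0],"twist":[0,0,0],"grip":0},{"delta_pos":[0,3.5,0],"twist":[0,0,0],"grip":0},{"delta_pos":[0,3.5,0],"twist":[0,0,0],"grip":0}]'
python3 -c "
from h import *
s=state();print(s['ee_pos'],s['ee_rot'],w2f(s['ee_pos']),s['force'])"
```

```text
time_s: 3.75
ee_pos: [697.7, -210.8, 23.6]
ee_rot: [-90.0, 0.1, -4.6]
force: [0.4, -0.3, 0.2]
gripper_width: 0.4
[ 697.74043064 -210.79011819   23.58484104] [-89.96474644   0.12136994  -4.63125728] [[122.8781699    1.97092746  23.58484104]] [ 0.39876014 -0.33866287  0.21784837]
```

```bash
python3 -m pendant '[{"delta_pos":[-0.5,0.3,-0.2],"twist":[0,0,0],"grip":0},{"delta_pos":[-1.2,0.3,-0.2],"twist":[0,0,0],"grip":0},{"delta_pos":[-1.8,0.3,-0.2],"twist":[0,0,0],"grip":0},{"delta_pos":[-2.4,0.3,-0.2],"twist":[0,0,0],"grip":0},{"delta_pos":[-3,0.3,-0.2],"twist":[0,0,0],"grip":0}]'
python3 -m pendant '[{"delta_pos":[-0.3,0,0],"twist":[0,0,0],"grip":0},{"delta_pos":[-0.6,0,0],"twist":[0,0,0],"grip":0},{"delta_pos":[-0.9,0,0],"twist":[0,0,0],"grip":0},{"delta_pos":[-1.2,0,0],"twist":[0,0,0],"grip":0},{"delta_pos":[-1.5,0,0],"twist":[0,0,0],"grip":0}]'
python3 -c "
from h import *
s=state();print(s['ee_pos'],s['ee_rot'],w2f(s['ee_pos']),s['force'])
p,d=imaging.grab_frame('wrist'); cv2.imwrite('pics/wrist2.png',p[:,:,::-1])"
```

```text
time_s: 4.25
ee_pos: [667.9, -210.6, 22.2]
ee_rot: [-90.0, -0.0, -4.6]
force: [-0.4, 0.9, -0.8]
gripper_width: 0.5
time_s: 4.75
ee_pos: [653.3, -209.3, 21.8]
ee_rot: [-90.0, -0.0, -4.6]
force: [0.2, 0.0, 0.5]
gripper_width: 0.5
[ 653.34865086 -209.34560446   21.81375904] [-8.99956699e+01 -7.63250364e-03 -4.62619909e+00] [[78.51353299 -0.14938476 21.81375904]] [0.18329472 0.02824433 0.49447109]
```

View pics/wrist2.png

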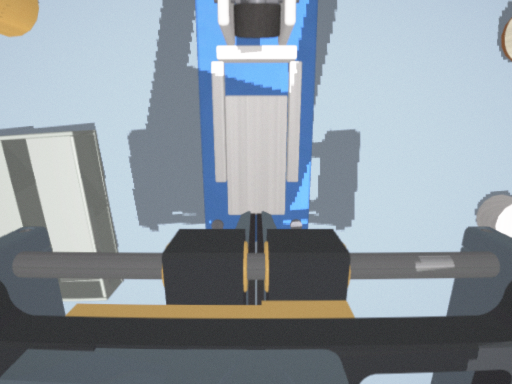

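There is a gap of about 24 mm between block and stop (rows 60–96). I'll keep pushing in steps, watching the force.

```bash
python3 -m pendant '[{"delta_pos":[-0.2,0,0],"twist":[0,0,0],"grip":0},{"delta_pos":[-0.4,0,0],"twist":[0,0,0],"grip":0},{"delta_pos":[-0.6,0,0],"twist":[0,0,0],"grip":0},{"delta_pos":[-0.8,0,0],"twist":[0,0,0],"grip":0},{"delta_pos":[-1.0,0,0],"twist":[0,0,0],"grip":0}]'
python3 -c "
from h import *
s=state();print(s['ee_pos'],s['ee_rot'],w2f(s['ee_pos']),s['force'])
p,d=imaging.grab_frame('wrist'); cv2.imwrite('pics/wrist3.png',p[:,:,::-1])
p,d=imaging.grab_frame('scene'); cv2.imwrite('pics/s3.png',cv2.resize(p[220:320,170:290,::-1],None,fx=5,fy=5,interpolation=cv2.INTER_CUBIC))"
```

```text
time_s: 5.3
ee_pos: [643.3, -208.5, 21.8]
ee_rot: [-90.0, 0.0, -4.6]
force: [0.2, -0.7, -0.8]
gripper_width: 0.5
[ 643.32895382 -208.52362116   21.78229431] [-8.99929239e+01  3.37458358e-03 -4.62633016e+00] [[68.46018844 -0.13361809 21.78229431]] [ 0.2463645  -0.65664439 -0.76746201]
```

View pics/wrist3.png

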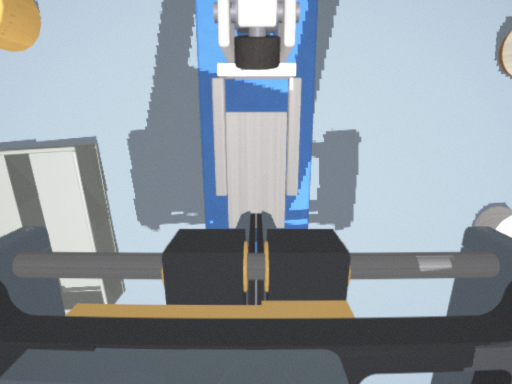

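View pics/s3.png

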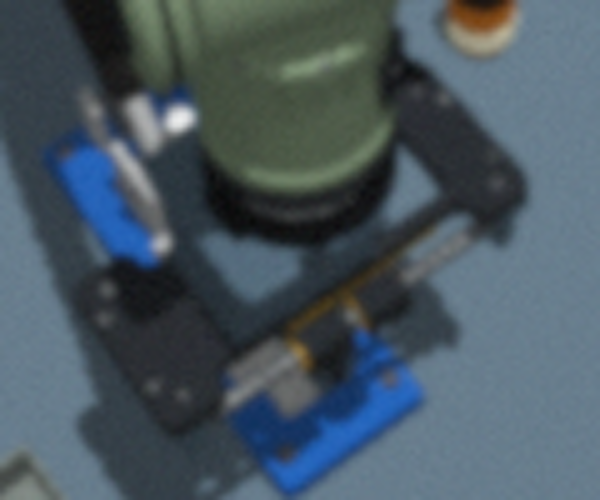

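Run:
```python
from h import *
c=imaging.camera_info('wrist'); s=state(); T=s['ee_pos']
print("tcp px",proj(c,T), "cam",w2f(-c['R'].T@c['t']))
print("mouth rails/stop", proj(c,f2w([[50,21.5,23],[50,-21.5,23],[-30,25,29],[-30,-25,29],[-30,0,29]])))
# measured features
print("rail ends",w2f(onz(c,[(219,195),(292,195)],23.)))
print("stop bottom edge",w2f(onz(c,[(257,76)],29.)))
print("block inner edge",w2f(onz(c,[(257,112)],31.)))
c2=dict(c); d=f2w([[78.51,-.15,0]])[0]-f2w([[68.46,-.13,0]])[0]; c2['t']=c['t']-c['R']@d
print("w2 block inner,outer",w2f(onz(c2,[(257,96),(257,215)],31.)), "stop",w2f(onz(c2,[(257,59)],29.)))
p=cv2.imread('pics/wrist3.png');cv2.imwrite('pics/w3c.png',cv2.resize(p[50:290,180:340],None,fx=3.6,fy=2.5*1,interpolation=cv2.INTER_CUBIC))
p=cv2.imread('pics/wrist2.png');cv2.imwrite('pics/w2c.png',cv2.resize(p[180:260,200:320],None,fx=6,fy=6,interpolation=cv2.INTER_CUBIC))
```

```text
tcp px [[254.87503647 220.84542117]] cam [[ -3.51802735   0.3877089  221.25714473]]
mouth rails/stop [[284.90542635 197.31968969]
 [225.15043571 197.39149402]
 [294.37798504  77.53091093]
 [215.24125421  77.62764357]
 [254.80872448  77.48620444]]
rail ends [[ 48.21575829 -25.87026081  23.        ]
 [ 48.28084501  26.55688731  23.        ]]
stop bottom edge [[-30.88365012   1.38343895  29.        ]]
block inner edge [[-8.86416733  1.37281377 31.        ]]
w2 block inner,outer [[-8.61137079  1.35278771 31.        ]
 [70.72064931  1.35897452 31.        ]] stop [[-30.83516239   1.36397377  29.        ]]
```

View pics/w2c.png

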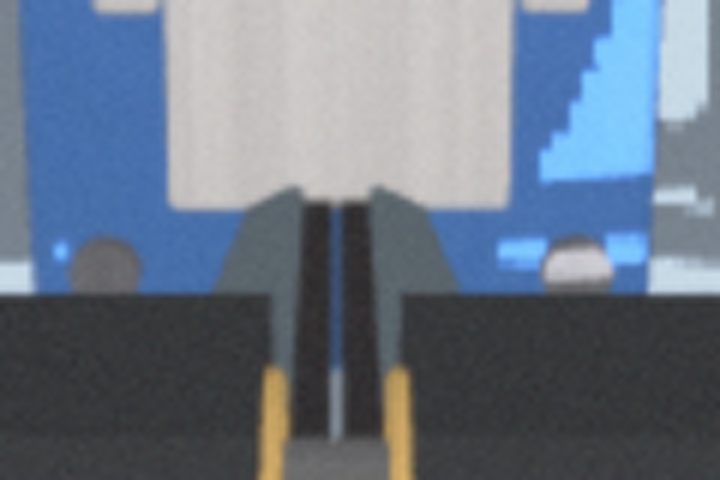

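Run:
```python
from h import *
c=imaging.camera_info('wrist'); s=state(); p,d=imaging.grab_frame('wrist')
np.save('pics/w4d.npy',d)
o=-c['R'].T@c['t']
for col in (235,243,246,250,256,261,265,270,280):
    for row in (130,180,205,210,214,218,222,226,229):
        z=d[row,col]
        X=w2f((o+ray(c,[(col,row)])@c['R']*z))[0]
        print(col,row,int(z),X.round(0).astype(int), p[row,col])
cv2.imwrite('pics/w4c.png',cv2.resize(p[180:260,200:320,::-1],None,fx=6,fy=6,interpolation=cv2.INTER_CUBIC))
```

```text
235 130 185 [  2 -13  31] [212 209 208]
235 180 193 [ 36 -14  31] [206 202 203]
235 205 198 [ 53 -14  31] [206 202 199]
235 210 199 [ 57 -14  31] [204 201 197]
235 214 201 [ 60 -14  30] [200 197 197]
235 218 201 [ 63 -14  30] [201 198 196]
235 222 202 [ 66 -14  30] [199 194 196]
235 226 202 [ 69 -14  31] [186 184 182]
235 229 92 [ 30  -6 135] [65 66 70]
243 130 185 [ 2 -8 31] [205 201 201]
243 180 194 [36 -8 30] [202 198 197]
243 205 198 [53 -8 31] [195 191 191]
243 210 0 [ -4   0 221] [196 192 192]
243 214 170 [51 -7 59] [ 99 108 116]
243 218 165 [51 -7 64] [ 91 100 109]
243 222 159 [51 -7 71] [ 93 103 111]
243 226 153 [51 -6 77] [ 92 103 110]
243 229 92 [ 30  -4 135] [60 62 65]
246 130 185 [ 2 -6 31] [208 204 202]
246 180 193 [36 -6 31] [197 196 195]
246 205 199 [54 -6 30] [196 194 193]
246 210 200 [57 -6 30] [194 191 190]
246 214 173 [52 -5 56] [ 93 102 110]
246 218 165 [51 -5 64] [ 91 100 108]
246 222 159 [52 -5 70] [ 89 102 108]
246 226 151 [51 -5 79] [ 90 100 107]
246 229 149 [52 -5 81] [ 88  98 105]
250 130 186 [ 2 -3 30] [209 206 203]
250 180 195 [36 -3 30] [207 205 203]
250 
[... 1187 characters left out ...]
265 229 148 [51  5 82] [ 89  99 106]
270 130 185 [ 2 10 31] [207 203 202]
270 180 193 [36 10 31] [206 201 200]
270 205 199 [54 10 30] [203 199 199]
270 210 200 [57 11 30] [203 201 199]
270 214 200 [60 11 31] [142 144 148]
270 218 166 [51  9 64] [ 93 104 111]
270 222 159 [51  8 71] [ 92 101 109]
270 226 153 [52  8 77] [ 94 104 113]
270 229 93 [ 31   5 134] [61 64 66]
280 130 185 [ 2 16 31] [204 200 201]
280 180 193 [36 17 31] [200 197 195]
280 205 198 [53 17 31] [200 197 195]
280 210 200 [57 18 30] [198 196 194]
280 214 200 [60 18 31] [195 192 191]
280 218 200 [63 18 31] [197 193 194]
280 222 202 [66 18 30] [197 196 193]
280 226 203 [69 18 30] [197 194 192]
280 229 92 [ 30   8 135] [71 75 79]
```

View pics/w4c.png

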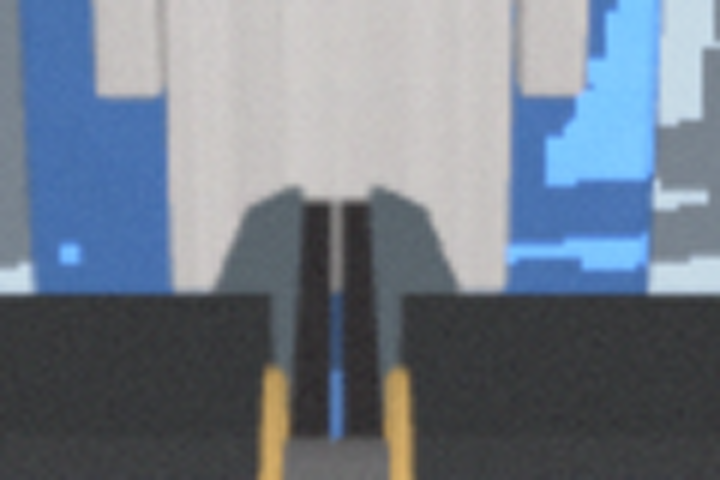

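Run:
```python
from h import *
s=state(); p,d=imaging.grab_frame('scene'); c=imaging.camera_info('scene'); T=s['ee_pos']; print(T)
print(env.__dict__ if hasattr(env,'__dict__') else env); print(getattr(env,'grip_depth',None))
q=cv2.resize(p[200:320,170:290,::-1],None,fx=5,fy=5,interpolation=cv2.INTER_CUBIC)
for dz,col in ((0,(0,0,255)),(35,(0,255,255)),(114,(255,0,255))):
    u=proj(c,T+[0,0,dz])[0]; cv2.drawMarker(q,tuple(int(t) for t in (u-[170,200]+.5)*5),col,0,14,1); print(dz,u)
cv2.imwrite('pics/s5.png',q)
o=-c['R'].T@c['t']
u=proj(c,T+[0,0,35])[0].astype(int)
for r in range(u[1]-14,u[1]+20,3):
    print(r,[ (w2f(o+ray(c,[(cc,r)])@c['R']*d[r,cc])[0].round().astype(int)).tolist() for cc in range(u[0]-8,u[0]+10,4)])
```

```text
[ 643.40924335 -208.59058373   21.865719  ]
{}
18.8
0 [233.67668295 296.70756987]
35 [233.17658937 290.30725662]
114 [231.9184321  274.23673371]
276 [[105, -37, 230], [107, -30, 226], [93, -13, 181], [93, -4, 172], [95, 5, 163]]
279 [[107, -39, 223], [94, -23, 183], [94, -14, 171], [95, -5, 163], [96, 4, 153]]
282 [[95, -33, 184], [94, -24, 171], [94, -15, 160], [96, -6, 153], [99, 1, 148]]
285 [[94, -33, 170], [94, -24, 157], [97, -17, 154], [101, -10, 152], [102, -1, 142]]
288 [[42, -6, 30], [97, -27, 152], [103, -21, 155], [107, -14, 154], [107, -4, 141]]
291 [[48, -10, 30], [100, -29, 147], [108, -24, 154], [107, -14, 140], [87, 9, 73]]
294 [[101, -39, 149], [60, -7, 30], [108, -25, 141], [86, -1, 69], [71, 19, 14]]
297 [[60, -18, 30], [67, -12, 33], [83, -11, 61], [86, -2, 55], [77, 15, 15]]
300 [[61, -20, 16], [71, -15, 29], [72, -5, 15], [78, 3, 17], [84, 10, 17]]
303 [[67, -24, 16], [72, -16, 15], [78, -9, 16], [83, -1, 14], [89, 6, 16]]
306 [[72, -28, 14], [77, -20, 13], [83, -13, 14], [89, -6, 16], [95, 2, 15]]
309 [[78, -32, 16], [84, -24, 15], [89, -17, 15], [94, -9, 13], [100, -2, 14]]
```

View pics/s5.png

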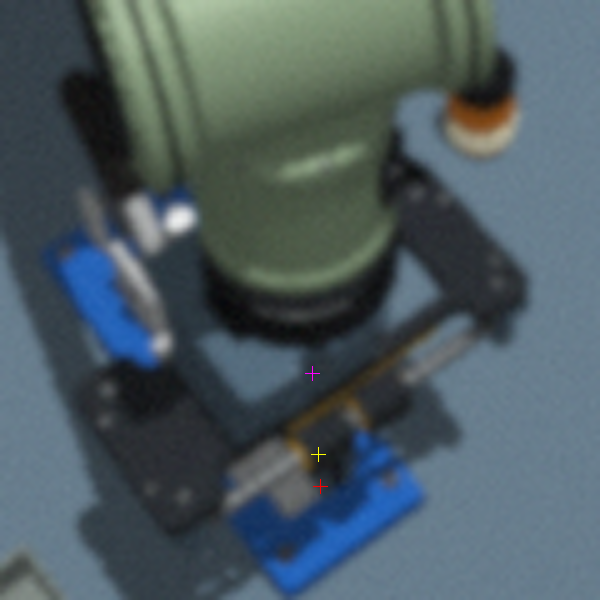

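Both cameras' depth puts the finger ends at z ≈ 56, while the reported TCP z is 22. The real tips are about 34 mm higher than reported, so they passed over the block without touching it. I'll back out, go lower and measure again.

```bash
python3 -m pendant '[{"delta_pos":[1,0,0],"twist":[0,0,0],"grip":0},{"delta_pos":[2.5,0,0],"twist":[0,0,0],"grip":0},{"delta_pos":[4,0,0],"twist":[0,0,0],"grip":0},{"delta_pos":[4,0,0],"twist":[0,0,0],"grip":0},{"delta_pos":[4,0,0],"twist":[0,0,0],"grip":0}]'
python3 -m pendant '[{"delta_pos":[0,0.5,0],"twist":[0,0,0],"grip":0},{"delta_pos":[0,1.0,0],"twist":[0,0,0],"grip":0},{"delta_pos":[0,1.5,0],"twist":[0,0,0],"grip":0},{"delta_pos":[0,2,0],"twist":[0,0,0],"grip":0},{"delta_pos":[0,2,0],"twist":[0,0,0],"grip":0}]'
cat >> h.py <<'E'
def look(tag):
    c=imaging.camera_info('wrist'); s=state(); p,d=imaging.grab_frame('wrist')
    print(s['time_s'],'tcp f',w2f(s['ee_pos'])[0].round(1),s['ee_rot'].round(1),'F',s['force'].round(1),'w',s['gripper_width'])
    o=-c['R'].T@c['t']
    for col in (245,267):
        print(col,[(row,)+tuple(w2f(o+ray(c,[(col,row)])@c['R']*d[row,col])[0].round().astype(int).tolist()) for row in range(200,230,2)])
    cv2.imwrite(f'pics/{tag}.png',p[:,:,::-1])
E
python3 -c "
from h import *
look('w6')"
```

```text
time_s: 6.0
ee_pos: [683.4, -211.7, 21.4]
ee_rot: [-90.0, 0.0, -4.6]
force: [0.4, 0.9, 0.2]
gripper_width: 0.6
time_s: 6.5
ee_pos: [682.5, -211.6, 0.7]
ee_rot: [-90.0, 0.1, -4.6]
force: [-0.2, -0.2, -0.8]
gripper_width: 0.4
6.5 tcp f [107.8  -0.    0.7] [-90.    0.1  -4.6] F [-0.2 -0.2 -0.8] w 0.4249333456514106
245 [(200, 88, -7, 14), (202, 89, -7, 14), (204, 91, -7, 15), (206, 92, -7, 14), (208, 94, -7, 14), (210, 95, -7, 14), (212, 96, -7, 15), (214, 91, -6, 36), (216, 91, -6, 40), (218, 91, -6, 42), (220, 91, -6, 47), (222, 91, -5, 50), (224, 91, -5, 53), (226, 91, -5, 57), (228, 91, -5, 60)]
267 [(200, 88, 8, 13), (202, 89, 8, 14), (204, 90, 8, 15), (206, 92, 8, 15), (208, 94, 8, 13), (210, 95, 8, 14), (212, 96, 8, 15), (214, 91, 7, 36), (216, 91, 7, 40), (218, 91, 7, 42), (220, 91, 7, 47), (222, 91, 7, 49), (224, 91, 7, 52), (226, 91, 7, 56), (228, 91, 6, 59)]
```

View pics/w6.png

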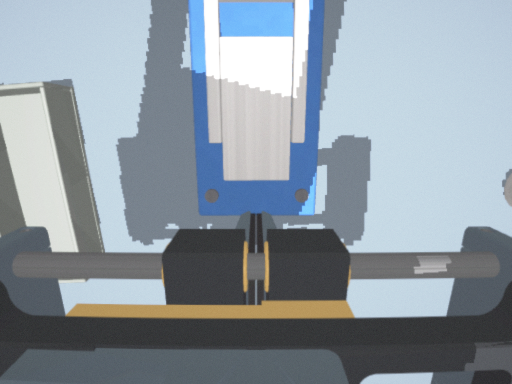

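The reported TCP is at z = 0.7, below the plate top, with no contact force. The depth shows the tips at z ≈ 35, so the +34 mm offset is confirmed. Lowering another 13 mm.

```bash
python3 -m pendant '[{"delta_pos":[0,0.3,0],"twist":[0,0,0],"grip":0},{"delta_pos":[0,0.6,0],"twist":[0,0,0],"grip":0},{"delta_pos":[0,0.9,0],"twist":[0,0,0],"grip":0},{"delta_pos":[0,1.2,0],"twist":[0,0,0],"grip":0},{"delta_pos":[0,1.2,0],"twist":[0,0,0],"grip":0}]'
python3 -c "
from h import *
look('w7')"
```

```text
time_s: 7.05
ee_pos: [683.0, -211.7, -10.8]
ee_rot: [-90.0, 0.1, -4.6]
force: [0.8, -1.0, 0.9]
gripper_width: 0.3
7.05 tcp f [ 1.082e+02 -1.000e-01 -1.080e+01] [-90.    0.1  -4.6] F [ 0.8 -1.   0.9] w 0.2786612486124078
245 [(200, 85, -6, 15), (202, 86, -6, 14), (204, 88, -6, 14), (206, 89, -6, 15), (208, 90, -6, 15), (210, 92, -6, 14), (212, 93, -6, 14), (214, 92, -6, 23), (216, 91, -6, 28), (218, 91, -6, 32), (220, 91, -6, 35), (222, 92, -6, 37), (224, 91, -5, 42), (226, 91, -5, 44), (228, 91, -5, 49)]
267 [(200, 85, 8, 14), (202, 87, 8, 14), (204, 88, 8, 14), (206, 89, 8, 14), (208, 90, 8, 15), (210, 91, 8, 15), (212, 93, 8, 15), (214, 91, 7, 25), (216, 91, 7, 29), (218, 91, 7, 32), (220, 91, 7, 35), (222, 91, 7, 38), (224, 91, 7, 41), (226, 91, 7, 45), (228, 91, 6, 48)]
```

```bash
python3 -m pendant '[{"delta_pos":[-0.5,0,0],"twist":[0,0,0],"grip":0},{"delta_pos":[-1,0,0],"twist":[0,0,0],"grip":0},{"delta_pos":[-1.5,0,0],"twist":[0,0,0],"grip":0},{"delta_pos":[-2,0,0],"twist":[0,0,0],"grip":0},{"delta_pos":[-2.5,0,0],"twist":[0,0,0],"grip":0}]'
python3 -c "
from h import *
look('w8')"
```

```text
time_s: 7.6
ee_pos: [658.6, -209.9, -9.9]
ee_rot: [-90.0, -0.1, -4.6]
force: [1.1, -0.7, 0.3]
gripper_width: 0.2
7.6 tcp f [83.8 -0.2 -9.9] [-90.   -0.1  -4.6] F [ 1.1 -0.7  0.3] w 0.16301167297413455
245 [(200, 57, -6, 30), (202, 58, -6, 31), (204, 59, -6, 31), (206, 60, -6, 30), (208, 61, -6, 31), (210, 63, -6, 30), (212, 64, -6, 31), (214, 65, -6, 31), (216, 66, -6, 30), (218, 66, -6, 33), (220, 66, -6, 37), (222, 66, -6, 40), (224, 67, -5, 43), (226, 67, -5, 46), (228, 67, -5, 48)]
267 [(200, 56, 7, 30), (202, 58, 7, 30), (204, 59, 7, 31), (206, 60, 7, 30), (208, 61, 7, 31), (210, 62, 7, 31), (212, 64, 7, 30), (214, 65, 7, 31), (216, 66, 7, 31), (218, 67, 7, 33), (220, 67, 7, 36), (222, 67, 7, 38), (224, 12, 0, 189), (226, 67, 6, 45), (228, 67, 6, 48)]
```

View pics/w8.png

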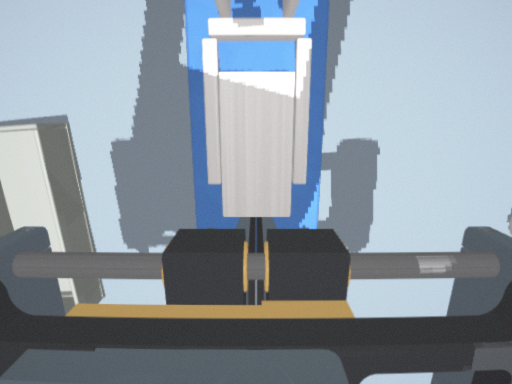

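Contact made. The block end is now at x ≈ 67 (row 217) and moves with the fingers.

```bash
python3 -m pendant '[{"delta_pos":[-0.3,0,0],"twist":[0,0,0],"grip":0},{"delta_pos":[-0.6,0,0],"twist":[0,0,0],"grip":0},{"delta_pos":[-0.9,0,0],"twist":[0,0,0],"grip":0},{"delta_pos":[-1.2,0,0],"twist":[0,0,0],"grip":0},{"delta_pos":[-1.4,0,0],"twist":[0,0,0],"grip":0}]'
python3 -m pendant '[{"delta_pos":[-0.05,0,0],"twist":[0,0,0],"grip":0},{"delta_pos":[-0.1,0,0],"twist":[0,0,0],"grip":0},{"delta_pos":[-0.15,0,0],"twist":[0,0,0],"grip":0},{"delta_pos":[-0.2,0,0],"twist":[0,0,0],"grip":0},{"delta_pos":[-0.2,0,0],"twist":[0,0,0],"grip":0}]'
python3 -c "
from h import *
look('w9')"
```

```text
time_s: 8.15
ee_pos: [644.7, -208.7, -9.9]
ee_rot: [-90.0, -0.1, -4.6]
force: [3.2, -0.6, 0.8]
gripper_width: 0.4
time_s: 8.65
ee_pos: [643.0, -208.6, -9.9]
ee_rot: [-90.0, -0.1, -4.6]
force: [4.7, -0.8, 1.6]
gripper_width: 0.4
8.65 tcp f [68.1 -0.2 -9.9] [-90.   -0.1  -4.6] F [ 4.7 -0.8  1.6] w 0.36261715800514055
245 [(200, 41, -6, 30), (202, 42, -6, 30), (204, 43, -6, 31), (206, 44, -6, 31), (208, 45, -6, 31), (210, 46, -6, 32), (212, 48, -6, 30), (214, 49, -6, 30), (216, 50, -6, 31), (218, 51, -6, 33), (220, 51, -6, 35), (222, 51, -6, 39), (224, 51, -5, 43), (226, 51, -5, 45), (228, 51, -5, 48)]
267 [(200, 41, 7, 31), (202, 42, 7, 30), (204, 43, 7, 32), (206, 44, 7, 31), (208, 46, 7, 30), (210, 47, 7, 30), (212, 48, 7, 31), (214, 49, 7, 31), (216, 51, 7, 30), (218, 51, 7, 32), (220, 51, 7, 36), (222, 51, 7, 39), (224, 51, 7, 42), (226, 51, 6, 45), (228, 51, 6, 49)]
```

View pics/w9.png

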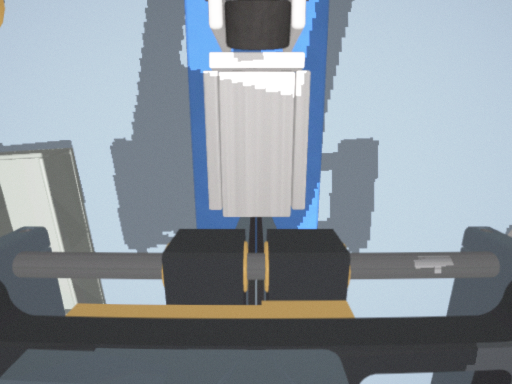

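```bash
python3 -m pendant '[{"delta_pos":[-0.05,0,0],"twist":[0,0,0],"grip":0},{"delta_pos":[-0.1,0,0],"twist":[0,0,0],"grip":0},{"delta_pos":[-0.15,0,0],"twist":[0,0,0],"grip":0},{"delta_pos":[-0.2,0,0],"twist":[0,0,0],"grip":0},{"delta_pos":[-0.2,0,0],"twist":[0,0,0],"grip":0}]'
python3 -c "
from h import *
look('w10')"
```

```text
time_s: 9.2
ee_pos: [641.1, -208.4, -9.9]
ee_rot: [-90.0, -0.1, -4.6]
force: [5.3, -0.2, 2.8]
gripper_width: 0.5
9.2 tcp f [66.3 -0.2 -9.9] [-90.   -0.1  -4.6] F [ 5.3 -0.2  2.8] w 0.5303134966267485
245 [(200, 38, -6, 32), (202, 40, -6, 31), (204, 41, -6, 31), (206, 42, -6, 31), (208, 44, -6, 31), (210, 45, -6, 31), (212, 46, -6, 30), (214, 48, -6, 30), (216, 49, -6, 30), (218, 49, -6, 32), (220, 50, -6, 35), (222, 49, -6, 39), (224, 49, -5, 42), (226, 49, -5, 45), (228, 49, -5, 49)]
267 [(200, 39, 7, 31), (202, 40, 7, 31), (204, 41, 7, 31), (206, 43, 7, 30), (208, 43, 7, 31), (210, 45, 7, 30), (212, 47, 7, 28), (214, 47, 7, 31), (216, 48, 7, 31), (218, 49, 7, 33), (220, 49, 7, 36), (222, 49, 7, 40), (224, 49, 7, 42), (226, 49, 6, 46), (228, 49, 6, 49)]
```

```bash
python3 -m pendant '[{"delta_pos":[-0.05,0,0],"twist":[0,0,0],"grip":0},{"delta_pos":[-0.1,0,0],"twist":[0,0,0],"grip":0},{"delta_pos":[-0.15,0,0],"twist":[0,0,0],"grip":0},{"delta_pos":[-0.2,0,0],"twist":[0,0,0],"grip":0},{"delta_pos":[-0.2,0,0],"twist":[0,0,0],"grip":0}]'
python3 -c "
from h import *
look('w11')"
```

```text
time_s: 9.75
ee_pos: [641.2, -208.4, -9.8]
ee_rot: [-90.0, -0.3, -4.6]
force: [9.4, 0.0, 0.9]
gripper_width: 0.1
9.75 tcp f [66.3 -0.2 -9.8] [-90.   -0.3  -4.6] F [9.4 0.  0.9] w 0.14198025895135835
245 [(200, 39, -6, 31), (202, 40, -6, 30), (204, 41, -6, 30), (206, 42, -6, 31), (208, 43, -6, 32), (210, 45, -6, 29), (212, 46, -6, 31), (214, 47, -6, 31), (216, 48, -6, 31), (218, 49, -6, 32), (220, 49, -6, 36), (222, 49, -6, 39), (224, 49, -5, 42), (226, 49, -5, 46), (228, 49, -5, 49)]
267 [(200, 39, 7, 31), (202, 40, 7, 30), (204, 41, 7, 30), (206, 42, 7, 31), (208, 44, 7, 30), (210, 45, 7, 31), (212, 46, 7, 31), (214, 47, 7, 31), (216, 49, 7, 30), (218, 49, 7, 33), (220, 49, 7, 37), (222, 49, 7, 39), (224, 49, 7, 42), (226, 49, 7, 44), (228, 49, 6, 49)]
```

View pics/w11.png

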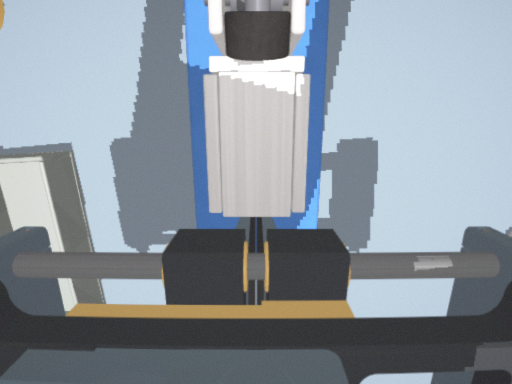

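The motion stalled at TCP x = 66.3 (66.5 expected at home) and the force rose to 9.4 N, so the block is against the stop. One brief press, then back off and up.

```bash
python3 -m pendant '[{"delta_pos":[-0.1,0,0],"twist":[0,0,0],"grip":0},{"delta_pos":[-0.1,0,0],"twist":[0,0,0],"grip":0},{"delta_pos":[0,0,0],"twist":[0,0,0],"grip":0},{"delta_pos":[1,0,0],"twist":[0,0,0],"grip":0},{"delta_pos":[3,0,0],"twist":[0,0,0],"grip":0}]'
python3 -m pendant '[{"delta_pos":[0.5,-2,0],"twist":[0,0,0],"grip":0},{"delta_pos":[0.5,-6.5,0],"twist":[0,0,0],"grip":0},{"delta_pos":[0.5,-11,0],"twist":[0,0,0],"grip":0},{"delta_pos":[0.5,-15.5,0],"twist":[0,0,0],"grip":0},{"delta_pos":[0.5,-20,0],"twist":[0,0,0],"grip":0}]'
python3 -m pendant '[{"delta_pos":[-2,0,0],"twist":[0,0,0],"grip":0},{"delta_pos":[-6.5,0,0],"twist":[0,0,0],"grip":0},{"delta_pos":[-11,0,0],"twist":[0,0,0],"grip":0},{"delta_pos":[-15,0,0],"twist":[0,0,0],"grip":0},{"delta_pos":[-15,0,0],"twist":[0,0,0],"grip":0}]'
python3 -c "
from h import *
look('w12')"
```

```text
time_s: 10.3
ee_pos: [664.8, -209.9, -11.6]
ee_rot: [-89.9, 0.5, -4.6]
force: [0.7, -0.5, -0.4]
gripper_width: 0.5
time_s: 10.8
ee_pos: [670.9, -210.5, 189.9]
ee_rot: [-89.9, 0.4, -4.6]
force: [1.0, 0.4, 0.6]
gripper_width: 0.2
time_s: 11.3
ee_pos: [516.2, -197.3, 188.5]
ee_rot: [-89.9, 0.6, -4.7]
force: [1.2, 0.1, 0.2]
gripper_width: 0.5
11.3 tcp f [-59.2   0.9 188.5] [-89.9   0.6  -4.7] F [1.2 0.1 0.2] w 0.5344994834048928
245 [(200, -32, -12, 29), (202, -30, -12, 31), (204, -27, -12, 30), (206, -25, -12, 30), (208, -22, -12, 31), (210, -19, -12, 30), (212, -16, -12, 30), (214, -76, -5, 224), (216, -76, -5, 228), (218, -76, -5, 231), (220, -76, -5, 234), (222, -75, -5, 237), (224, -76, -5, 241), (226, -76, -4, 244), (228, -76, -4, 247)]
267 [(200, -32, 17, 29), (202, -30, 17, 30), (204, -27, 17, 30), (206, -25, 17, 31), (208, -22, 17, 31), (210, -19, 17, 31), (212, -16, 17, 29), (214, -76, 8, 224), (216, -76, 8, 228), (218, -76, 8, 231), (220, -76, 8, 236), (222, -76, 8, 238), (224, -75, 8, 240), (226, -76, 7, 244), (228, -76, 7, 247)]
```

View pics/w12.png

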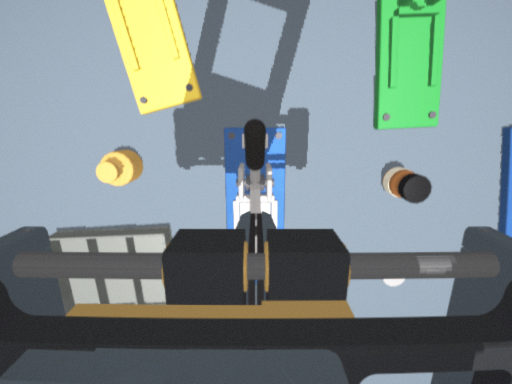

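The lever grip is at col 256, in line with the fingers. I'll move behind the handle, to fixture x ≈ −185, and check the block from the top and scene cameras.

```bash
python3 -m pendant '[{"delta_pos":[-3,0,0],"twist":[0,0,0],"grip":0},{"delta_pos":[-6.5,0,0],"twist":[0,0,0],"grip":0},{"delta_pos":[-10,0,0],"twist":[0,0,0],"grip":0},{"delta_pos":[-12.6,0,0],"twist":[0,0,0],"grip":0},{"delta_pos":[-12.6,0,0],"twist":[0,0,0],"grip":0}]'
python3 -c "
from h import *
look('w13')
q,d=imaging.grab_frame('scene'); cv2.imwrite('pics/s13.png',cv2.resize(q[180:320,160:300,::-1],None,fx=4,fy=4,interpolation=cv2.INTER_CUBIC))"
```

```text
time_s: 11.85
ee_pos: [395.4, -188.1, 189.4]
ee_rot: [-89.9, 0.3, -4.7]
force: [0.2, -1.1, 0.2]
gripper_width: 0.3
11.85 tcp f [-180.3    0.4  189.4] [-89.9   0.3  -4.7] F [ 0.2 -1.1  0.2] w 0.34650898164989863
245 [(200, -144, -14, -1), (202, -141, -14, -1), (204, -138, -14, -1), (206, -136, -14, 0), (208, -132, -14, -1), (210, -129, -14, -1), (212, -126, -14, 0), (214, -197, -6, 224), (216, -197, -5, 228), (218, -197, -5, 232), (220, -197, -5, 235), (222, -197, -5, 239), (224, -197, -5, 240), (226, -198, -5, 246), (228, -197, -5, 248)]
267 [(200, -144, 17, 0), (202, -141, 17, 0), (204, -138, 17, -1), (206, -135, 17, -1), (208, -132, 17, -1), (210, -129, 17, -1), (212, -126, 17, 0), (214, -197, 8, 224), (216, -197, 8, 227), (218, -197, 8, 231), (220, -197, 7, 235), (222, -198, 7, 240), (224, -197, 7, 241), (226, -197, 7, 245), (228, -197, 7, 247)]
```

View pics/w13.png

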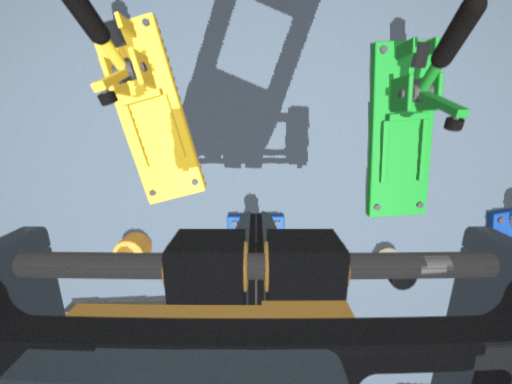

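View pics/s13.png

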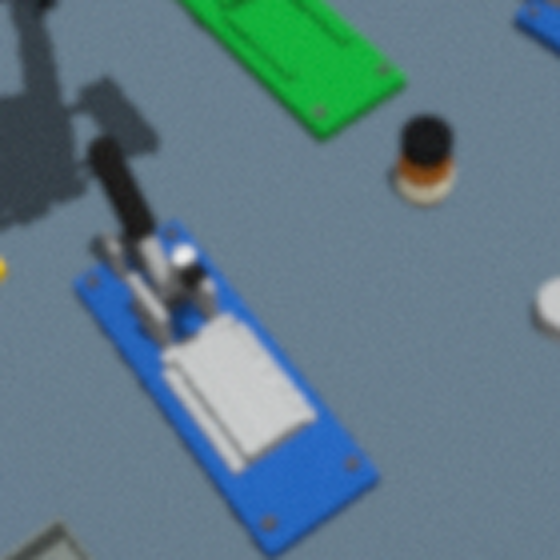

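The scene view shows the block end flush with the rails (crop ≈ (245,465)) and the lever still open. Descending behind the handle, to a real tip height of about z = 100.

```bash
python3 -m pendant '[{"delta_pos":[0,-0,0],"twist":[0,0,0],"grip":0},{"delta_pos":[0,4,0],"twist":[0,0,0],"grip":0},{"delta_pos":[0,8,0],"twist":[0,0,0],"grip":0},{"delta_pos":[0,12,0],"twist":[0,0,0],"grip":0},{"delta_pos":[0,12,0],"twist":[0,0,0],"grip":0}]'
python3 -m pendant '[{"delta_pos":[0.5,0,0],"twist":[0,0,0],"grip":0},{"delta_pos":[1,0,0],"twist":[0,0,0],"grip":0},{"delta_pos":[1.5,0,0],"twist":[0,0,0],"grip":0},{"delta_pos":[2,0,0],"twist":[0,0,0],"grip":0},{"delta_pos":[2,0,0],"twist":[0,0,0],"grip":0}]'
python3 -c "
from h import *
look('w14')
q,d=imaging.grab_frame('scene'); cv2.imwrite('pics/s14.png',cv2.resize(q[180:320,130:270,::-1],None,fx=4,fy=4,interpolation=cv2.INTER_CUBIC))"
```

```text
time_s: 12.45
ee_pos: [395.3, -186.8, 65.5]
ee_rot: [-89.7, 0.6, -4.6]
force: [0.0, 1.4, 0.5]
gripper_width: 0.4
time_s: 12.95
ee_pos: [419.7, -190.8, 70.7]
ee_rot: [-90.0, -0.1, -4.6]
force: [-0.7, 0.1, -0.4]
gripper_width: 0.7
12.95 tcp f [-155.8   -0.4   70.7] [-90.   -0.1  -4.6] F [-0.7  0.1 -0.4] w 0.6589102370932255
245 [(200, -152, -10, -1), (202, -150, -10, -1), (204, -148, -10, 0), (206, -146, -10, -1), (208, -144, -10, 0), (210, -141, -10, -1), (212, -140, -10, 0), (214, -173, -6, 105), (216, -173, -6, 110), (218, -173, -6, 113), (220, -173, -6, 116), (222, -173, -6, 120), (224, -174, -6, 124), (226, -173, -6, 125), (228, -173, -5, 129)]
267 [(200, -152, 11, 0), (202, -150, 11, -1), (204, -148, 11, 0), (206, -145, 11, -1), (208, -144, 11, 0), (210, -142, 11, 0), (212, -139, 11, 0), (214, -173, 7, 105), (216, -173, 7, 109), (218, -173, 7, 113), (220, -173, 7, 117), (222, -173, 7, 120), (224, -173, 6, 124), (226, -173, 6, 125), (228, -173, 6, 129)]
```

View pics/s14.png

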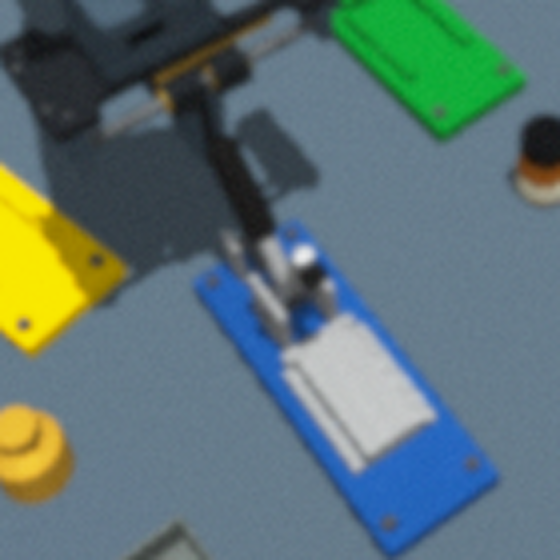

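The finger is directly behind the handle tip. Pushing toward +x.

```bash
python3 -m pendant '[{"delta_pos":[0.5,0,0],"twist":[0,0,0],"grip":0},{"delta_pos":[1,0,0],"twist":[0,0,0],"grip":0},{"delta_pos":[1.6,0,0],"twist":[0,0,0],"grip":0},{"delta_pos":[2.2,0,0],"twist":[0,0,0],"grip":0},{"delta_pos":[2.8,0,0],"twist":[0,0,0],"grip":0}]'
python3 -c "
from h import *
s=state();print(w2f(s['ee_pos']),s['force'],s['torque'])
q,d=imaging.grab_frame('scene'); cv2.imwrite('pics/s15.png',cv2.resize(q[180:320,130:270,::-1],None,fx=4,fy=4,interpolation=cv2.INTER_CUBIC))"
```

```text
time_s: 13.55
ee_pos: [434.6, -190.2, 69.1]
ee_rot: [-89.8, 1.3, -4.6]
force: [-13.4, 3.7, 6.5]
gripper_width: 0.8
[[-141.05800871    1.39387084   69.10034351]] [-13.39130651   3.74732228   6.52099647] [0.61191977 2.01155743 0.00320028]
```

View pics/s15.png

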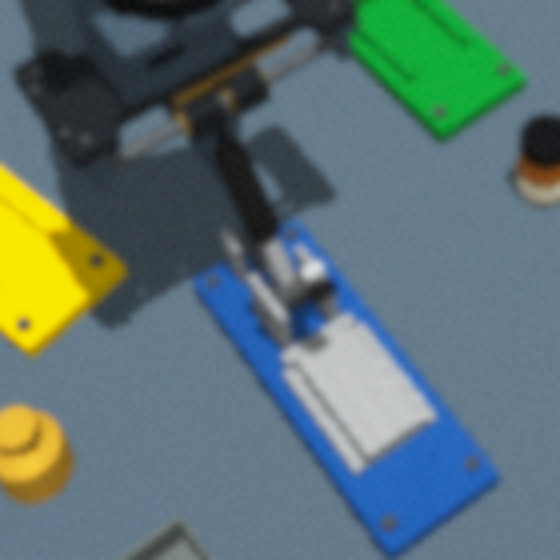

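The lever is moving, with about 15 N of resistance and some arm compliance. Continuing.

```bash
python3 -m pendant '[{"delta_pos":[0.4,0,0],"twist":[0,0,0],"grip":0},{"delta_pos":[0.8,0,0],"twist":[0,0,0],"grip":0},{"delta_pos":[1.2,0,0],"twist":[0,0,0],"grip":0},{"delta_pos":[1.6,0,0],"twist":[0,0,0],"grip":0},{"delta_pos":[2,0,0],"twist":[0,0,0],"grip":0}]'
python3 -c "
from h import *
s=state();print(w2f(s['ee_pos']),s['force'],s['torque'])
q,d=imaging.grab_frame('scene'); cv2.imwrite('pics/s16.png',cv2.resize(q[180:320,130:270,::-1],None,fx=4,fy=4,interpolation=cv2.INTER_CUBIC))"
```

```text
time_s: 14.1
ee_pos: [463.9, -193.7, 70.0]
ee_rot: [-90.0, 0.3, -4.6]
force: [-5.5, 0.4, 5.7]
gripper_width: 0.3
[[-111.59488435    0.20498324   70.04791273]] [-5.47711455  0.40214122  5.71168508] [ 0.16437009  0.80371214 -0.01783508]
```

View pics/s16.png

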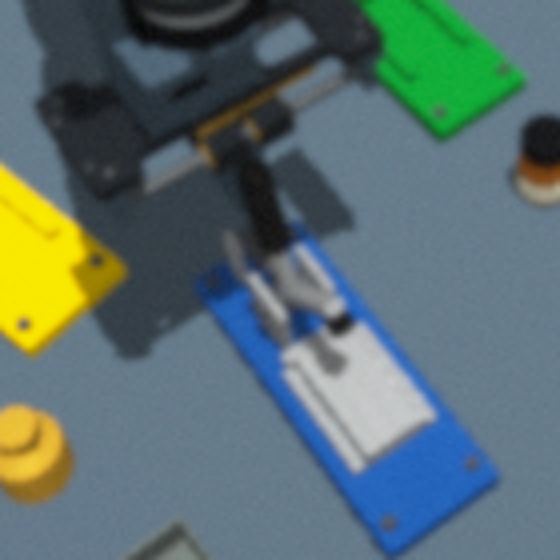

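```bash
python3 -m pendant '[{"delta_pos":[0.6,0,0],"twist":[0,0,0],"grip":0},{"delta_pos":[1.2,0,0],"twist":[0,0,0],"grip":0},{"delta_pos":[1.8,0,0],"twist":[0,0,0],"grip":0},{"delta_pos":[2.4,0,0],"twist":[0,0,0],"grip":0},{"delta_pos":[3,0,0],"twist":[0,0,0],"grip":0}]'
python3 -c "
from h import *
s=state();print(w2f(s['ee_pos']),s['force'],s['torque'])
q,d=imaging.grab_frame('scene'); cv2.imwrite('pics/s17.png',cv2.resize(q[180:320,130:270,::-1],None,fx=4,fy=4,interpolation=cv2.INTER_CUBIC))"
```

```text
time_s: 14.65
ee_pos: [497.2, -196.8, 69.8]
ee_rot: [-90.0, -0.1, -4.6]
force: [0.6, 0.1, 0.5]
gripper_width: 0.3
[[-78.16755097  -0.17485897  69.75064185]] [0.55414483 0.07830858 0.50805524] [ 0.01209841 -0.05337624 -0.00295661]
```

View pics/s17.png

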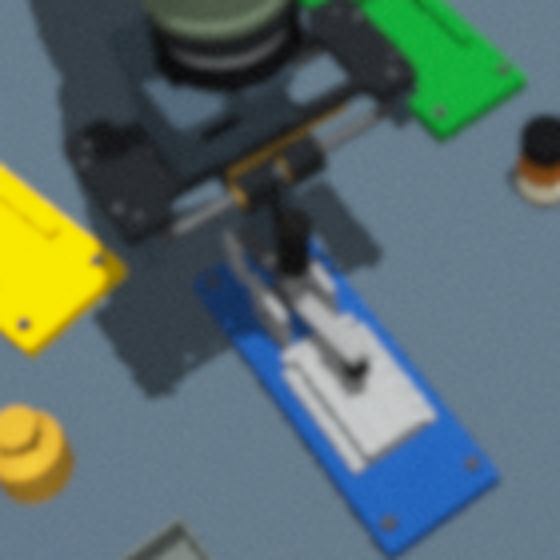

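The lever looks snapped over: the foot is on the block at (355,375) and the force is zero. Retracting and verifying.

```bash
python3 -m pendant '[{"delta_pos":[-1,0,0],"twist":[0,0,0],"grip":0},{"delta_pos":[-3,0,0],"twist":[0,0,0],"grip":0},{"delta_pos":[-6,0,0],"twist":[0,0,0],"grip":0},{"delta_pos":[-9,0,0],"twist":[0,0,0],"grip":0},{"delta_pos":[-12,0,0],"twist":[0,0,0],"grip":0}]'
python3 -m pendant '[{"delta_pos":[0,-3,0],"twist":[0,0,0],"grip":0},{"delta_pos":[0,-7,0],"twist":[0,0,0],"grip":0},{"delta_pos":[0,-11,0],"twist":[0,0,0],"grip":0},{"delta_pos":[0,-14,0],"twist":[0,0,0],"grip":0},{"delta_pos":[0,-14,0],"twist":[0,0,0],"grip":0}]'
python3 - <<'E'
from h import *
s=state();print(w2f(s['ee_pos']),s['force'])
c=imaging.camera_info('scene');q,d=imaging.grab_frame('scene'); cv2.imwrite('pics/s18full.png',q[:,:,::-1])
im=cv2.resize(q[190:320,160:290,::-1],None,fx=4.5,fy=4.5,interpolation=cv2.INTER_CUBIC)
for P in ([-7,0,133],[50,20,31],[50,-20,31],[-30,20,31],[-30,-20,31]):
    u=proj(c,f2w([P]))[0]; cv2.drawMarker(im,tuple(int(t) for t in (u-[160,190]+.5)*4.5),(0,0,255),0,10,1)
cv2.imwrite('pics/s18.png',im)
q,d=imaging.grab_frame('top'); cv2.imwrite('pics/t18.png',q[:,:,::-1])
E
```

```text
time_s: 15.2
ee_pos: [374.4, -186.5, 69.6]
ee_rot: [-90.0, 0.0, -4.6]
force: [-0.2, -0.5, 0.3]
gripper_width: 0.4
time_s: 15.7
ee_pos: [378.1, -188.2, 213.8]
ee_rot: [-90.2, -0.5, -4.6]
force: [-0.3, -0.1, -0.0]
gripper_width: 0.2
[[-197.55280319   -1.10391711  213.81067908]] [-0.33298959 -0.10552158 -0.00500119]
```

View pics/s18.png

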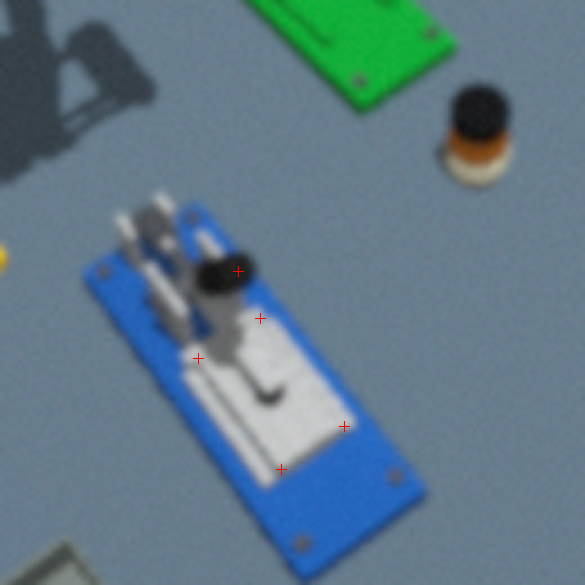

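View pics/t18.png

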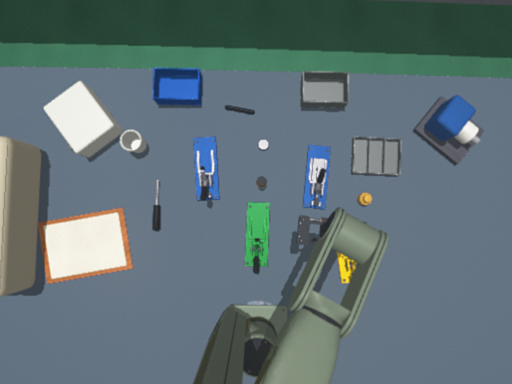

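View pics/s18full.png

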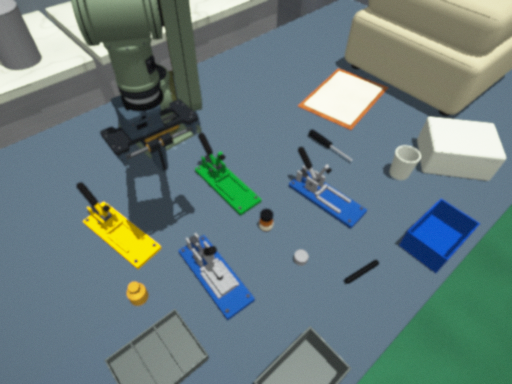

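The handle tip is where the locked-position mark predicts. The block fills the channel and its outer end is flush with the rails. The spare clamp is open, the bystanders haven't moved and the arm is clear, so I'm handing in.

```bash
python3 -c "
from workcell import state, job
print(state()['force'],state()['qvel'].round(2)); print(job.job_done())"
```

```text
[ 0.30688901 -0.44500639 -0.5735663 ] [ 0.13  1.44  2.07 -0.02  0.07  0.03]
the job is handed in; nothing more can be done
None
```

I pushed the specimen home against the end stop in the right-hand blue fixture. I then pushed that fixture's clamp lever over its dead point and it snapped into lock. The job is handed in at about 16 s of the 48 s allowed; it reports no verdict.

**Specimen:** the push stalled with the TCP at fixture x = 66.3 mm, against about 66.5 mm expected, and the force rose to 9.4 N. In the last scene picture its outer end is flush with the rails, to within roughly 2 mm. I did not measure the stop gap itself after locking.

**Clamp:** the handle tip sits on the predicted locked position in the picture, and the foot is on the specimen.

**Surroundings:** the spare clamp is still open and the bystanders look unmoved. The robot was clear of everything, with forces under 1 N.

**Disagreement:** the reported TCP was about 34 mm lower than the real finger ends. Wrist and scene depth both showed this, and the TCP later read below the plate top without contact. My first push therefore passed over the specimen without touching it. I corrected for the offset on everything after that.

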